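# Seat the keyed antenna adapter in its one-way cradle and start the link test

## Robot

A 6-joint arm with a two-finger parallel gripper is mounted at the origin on the work surface. World frame = base frame: x ahead of the robot, y to its left, z up, the work surface at z = 0. Lengths are in mm, angles in rad, forces in N, time in s.
With the tool pointing down it reaches from about 375 to 900 mm from the base axis. Payload 3.1 kg.
Tool frame: the origin (TCP) lies at the very end of the fingers, on their centre line; the grasp point (between the pads) lies r.hold_point_z behind it (r.hold_point_z is the distance from the TCP to the grasp point, in mm); z points along the fingers, y is the line along which they close (so a half turn about z gives the same grasp; the last joint's range is limited). The gripper opens to 87 mm and grips with 3 to 60 N. Pads are 19 mm wide; open, the fingers measure 117 mm over their backs; the gripper's body (75 mm by 190 mm) begins 51 mm behind the grasp point.
Start: joints at [1.169, 0.527, 1.433, -0, 1.181, -0.178], TCP at [138.67, 609.399, 222.548] pointing down, gripper open.
Joint ranges: [-3.08, 3.08], [-0.75, 2.2], [0.22, 2.44], [-1.43, 4.57], [0, 2.65], [-2.85, 2.85]. Speed limits (rad/s): [2.79, 2.79, 3.14, 3.14, 3.14, 3.14].

## Interface

Orientations are given as a 3x3 rotation matrix whose columns are the frame's x, y, z axes.
In Python, from workcell import sensors, eyes, r gives the robot as it stands. The module is installed in compiled form; this text tells all that it offers.
- The arm moves only by the tool drive_tool, never from a script. Its argument "deltas" is a list of rows, each an object with "xyz": the shift along the tool's x, y, z in m, a list of three; "twist": the turn, a rotation vector about the tool's x, y, z in rad, a list of three; "claw": the finger opening in m, from 0 to 0.087. In form: [{"xyz": [x, y, z], "twist": [ax, ay, az], "claw": claw}, ...]. A call has 1 to 8 rows; each row shifts and turns the commanded pose from where the row before left it, along the tool's axes as they then stand; what a row does not reach is not made up. A row lasts 1/10 s, in which the tool goes at most 50 mm and 8.59 degrees, less where a joint would pass 70% of its speed; a pose out of reach is approached as far as the arm can. A call is refused whole if a number of a shift passes 0.05 or a number of a turn 0.15, either way. A call with a gripper value outside its range is refused whole. The fingers move at their own pace and stop on an object; the grip force is fixed at half the most. Time passes only in rows, so rows that do not move let the fingers close. It gives the time, the measured TCP pose, the force, the opening and the grip force at its end, in the units of the state.
- sensors.sense(): the state, without advancing time (a new reading comes with each control period).
- eyes.capture(name): name is "side" or "top" or "wrist"; returns a dict with "pixels" (400x640x3 uint8, red, green, blue), "mtx" (3x3 intrinsics, pixels), "D" ([k1, k2, p1, p2, k3] as OpenCV has them; the pictures are not rectified), "extrinsics" (4x4, takes a point from camera to world coordinates). Camera axes: x right, y down, z forward; pixel columns grow to the right and rows downward; lengths in mm; the calibration is good to about 2 mm. A picture is of the moment at which its call begins. There is no depth.
- r.close_job(): hands the job in; it is judged then, once.
Trained networks look in a picture, given as the dict that the camera call returned (one of the last four; its "shot" number tells which), for a name from the list of things; names that differ only in an ending like _2 or _b are one class to them, and where a whole thing is asked for, a point or a joint stands for the part that bears it (a point fixed in the world has none). Each returns a list of dicts, best first, with "confidence" (0 to 1); they miss things now and then, are a little off and sometimes report something else, mostly with a low value. They report only what shows in the picture. A call takes as long as a camera call. They do not tell look-alikes from the thing itself.
- eyes.look_for(target, picture): "rect" ([left, top, width, height] in pixels, round what is visible of it).
- eyes.masks_of(target, picture): "mask" (400x640 bool, what is visible of it) and "rect" ([left, top, width, height] in pixels, round what is visible of it).
- eyes.spot_point(target, picture): "at" ([column, row] in pixels: a listed point, or the origin of a listed thing).
The state is a dict: "t": time; "joint_positions": joint angles; "qd": joint speeds; "tau": joint torques, N m; "eef_pos": TCP position; "tool_rot": TCP orientation; "force": force on the tool from outside, world axes, zero at the start; "moment": the same for the moment, N m; "opening": finger opening in mm; "finger_force": force on a finger pad.
Only numpy, scipy, OpenCV 4.12 (cv2) and the standard library are available. Lean on these libraries where they do the work, as an engineer would, in place of code of your own. Each camera call takes 0.05 s, during which the arm holds its last target. There are 200 camera calls.

## Task

Pick up the aluminium antenna adapter, turn it until its L-shaped foot matches the cutout of the one cradle it fits (the other cradle's cutout is the mirror image), lower it in gently, without dropping or ramming it, until it lies flat and fully home, and let go. Only then press the red button on the black monitor panel all the way down to start the link test, and let it spring back, with the adapter still home. Leave the remote control, the round coupler and the tin where they are.

Things in the scene. Friction and masses are not known exactly. Their poses are not given: they have to be found in the camera images.
- adapter_grip (a point): The loose grey aluminium antenna adapter (250 g nominal): point on the axis of its upright square neck, 36 mm above its underside. The neck is 30 x 30 mm and rises from the top of the 12 mm thick L-shaped foot to 54 mm over the underside; it can be gripped across either pair of sides. Axes: z up the neck, x and y square to its sides; yaw also gives the foot's direction.
- adapter_toe (a point): A point in the long toe of the adapter's foot: x +35, y -11 mm from the neck's axis, 6 mm above the underside. Same axes.
- pocket (a point): Cutout of the fixed cradle that the adapter fits: point on its flat floor, 8 mm above the shelf, where the neck's axis comes down. The cutout is 10 mm deep, unchamfered, the foot's outline widened by 2 mm all round. The adapter goes in only with its yaw equal to this yaw; adapter_grip is then 36 mm above this point and the foot 2 mm proud of the cradle.
- pocket_toe (a point): Where adapter_toe lies when the adapter is home: x +35, y -11 mm from the pocket point, 6 mm above the cutout's floor.
- mirror_pocket (a point): The like point on the floor of the other cradle, same size, whose cutout is the mirror image (y reversed): the adapter does not go in. The two cradles may change places.
- test_button (a joint): Travel of the red push button, m: 0 released, 0.006 fully down. It springs back; fully down takes about 5 N.
- test_button_top (a point): Centre of the top of the red button (28 mm across), pressed straight down. It stands in a small housing on the flat top (36 mm above the shelf) of a fixed black monitor panel, 110 x 120 mm, at x -30, y +35 mm from the panel's centre along the panel's axes, which are this point's axes.
- adapter: The same adapter; origin on the foot's underside below the neck's axis (near the centre of mass in plan), same axes. From here the foot spans x -32 to +48 mm and y -24 to +32 mm, less a missing corner of 30 x 30 mm at x > 18, y > 2 mm.
- cradle: The cradle with that cutout: a grey plastic block with a black floor, 112 x 88 mm, 18 mm high, fixed; origin on the shelf, 8 mm below the pocket point, same axes. From there the block spans x -48 to +64 mm, y -40 to +48 mm.
- remote: White plastic remote control lying flat, 150 x 44 x 18 mm, long along its x; origin at the centre of its underside. Bystander.
- coupler: Round brass coupler standing on end, 32 mm across, 42 mm high; origin at the centre of its underside. Bystander.
- tin: Small round steel tin, 52 mm across, 40 mm high; origin at the centre of its underside. Bystander.
Things that resemble listed ones, but are neither listed nor needed, are in the scene too. There is more than one size of the part that bears test_button; the job needs the smallest. Several things look just like the adapter: the one meant starts farthest to the robot's left.

How it is judged:
By the outcome, as a careful person would: the job done as asked, in the order asked, and still so for the second after the job is handed in, with the robot touching nothing.
It also fails if it takes over 48 s, if anything falls off the work surface, if the arm or the gripper's body presses on something with over 40 N, if the wrist force passes 120 N, or if a joint passes its speed limit or range.

## Working session

There is one attempt and no reset: what is moved stays moved. The work goes in short steps, Python scripts to look and compute and a tool call to move; the robot and the scene stay as the last step left them, time stands still between calls to the robot, and variables do not carry over. Pictures are saved under pics/ and viewed, at most 10 in all, crops included, and the job is handed in when it is done.

Besides the shell and the picture viewer there is one more tool, called after "Request:" as name(argument=value, ...) on one line, values as JSON. drive_tool: Moves the arm, as the interface text tells. Its arguments: {"type":"object","properties":{"deltas":{"type":"array"}},"required":["deltas"]}

```bash
mkdir -p pics; cat > h.py <<'E'
import numpy as np, cv2
from workcell import sensors, eyes, r
def ray(p,px):
    u=cv2.undistortPoints(np.array([[px]],float),np.array(p["mtx"]),np.array(p["D"]))[0,0]
    E=np.array(p["extrinsics"]); d=E[:3,:3]@np.array([u[0],u[1],1]); return E[:3,3],d
def at(p,px,z):
    o,d=ray(p,px); return o+d*(z-o[2])/d[2]
def proj(p,X):
    E=np.linalg.inv(np.array(p["extrinsics"])); rv,_=cv2.Rodrigues(E[:3,:3])
    return cv2.projectPoints(np.array(X,float).reshape(-1,1,3),rv,E[:3,3],np.array(p["mtx"]),np.array(p["D"]))[0][:,0]
def save(p,n,crop=None,s=1):
    im=p["pixels"][:,:,::-1]
    if crop: l,t,w,h=crop; im=im[t:t+h,l:l+w]
    cv2.imwrite("pics/"+n,cv2.resize(im,None,fx=s,fy=s,interpolation=cv2.INTER_CUBIC))
E
python3 - <<'E'
from h import *
Z=dict(adapter_grip=36,adapter_toe=6,pocket=8,pocket_toe=14,mirror_pocket=8,test_button_top=45,remote=0,coupler=0,tin=0)
for c in ("top","side"):
    p=eyes.capture(c); save(p,c+"0.png",s=1.25)
    print(c,np.array(p["extrinsics"])[:3,3].round())
    for n,z in Z.items():
        for d in eyes.spot_point(n,p):
            print(n,round(d["confidence"],2),np.round(d["at"],1),at(p,d["at"],z)[:2].round(1))
print(r.hold_point_z, sensors.sense()["t"],sensors.sense()["tool_rot"])
E
```

```text
top [ 257. -137. 1527.]
adapter_grip 0.77 [353.2 252.2] [ 356.1 -254.5]
adapter_grip 0.57 [314.  204.4] [ 518.8 -139.7]
adapter_toe 0.89 [312.7 211.1] [ 501.9 -134. ]
adapter_toe 0.72 [340.6 251.2] [ 364.  -216.2]
pocket 0.62 [186.2 184.1] [620.9 285.4]
pocket_toe 0.87 [186.4 173.3] [656.8 282.8]
pocket_toe 0.71 [181.7 187.2] [609.8 299. ]
mirror_pocket 0.67 [250.5 192.3] [578.5  69.3]
test_button_top 0.69 [367.  144.7] [ 706.6 -328.4]
test_button_top 0.54 [377.  204.4] [ 503.7 -343.1]
remote 0.87 [310.4 135.4] [ 766.3 -142.7]
coupler 0.61 [252.  142.5] [754.4  59.1]
tin 0.48 [238.5 256.6] [368.3 117.7]
side [289. 637. 630.]
adapter_grip 0.62 [338.5 218.5] [ 532.4 -149.8]
adapter_grip 0.58 [418.4 208.7] [ 353.1 -268.4]
adapter_toe 0.88 [349.9 235.2] [ 495.7 -133.2]
adapter_toe 0.84 [411.2 229.9] [ 357.3 -211.5]
pocket_toe 0.72 [195.9 344. ] [655.8 283. ]
mirror_pocket 0.63 [290.8 273.5] [574.7  46.8]
mirror_pocket 0.62 [337.2 217.5] [ 548.4 -189.9]
test_button_top 0.55 [371.9 175.2] [ 507.5 -376.8]
test_button_top 0.47 [405.7 147.5] [ 451.3 -597.2]
test_button_top 0.44 [299.  160.8] [ 737.7 -378.2]
test_button_top 0.37 [223.9 257.5] [711.9  90.1]
remote 0.79 [256.8 212. ] [ 761.  -143.8]
coupler 0.76 [224.1 253.7] [751.1  36.2]
tin 0.91 [367.8 322.8] [382.1 110.4]
18.700000000000003 1.0 [[-9.75068664e-01  2.21903355e-01  3.57112875e-05]
 [ 2.21903357e-01  9.75068664e-01  3.70146969e-05]
 [-2.66072720e-05  4.40163257e-05 -9.99999999e-01]]
```

View pics/top0.png

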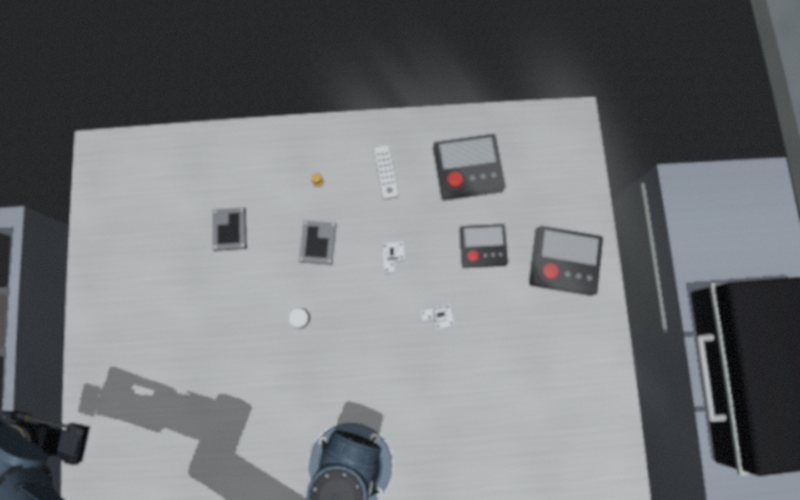

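View pics/side0.png

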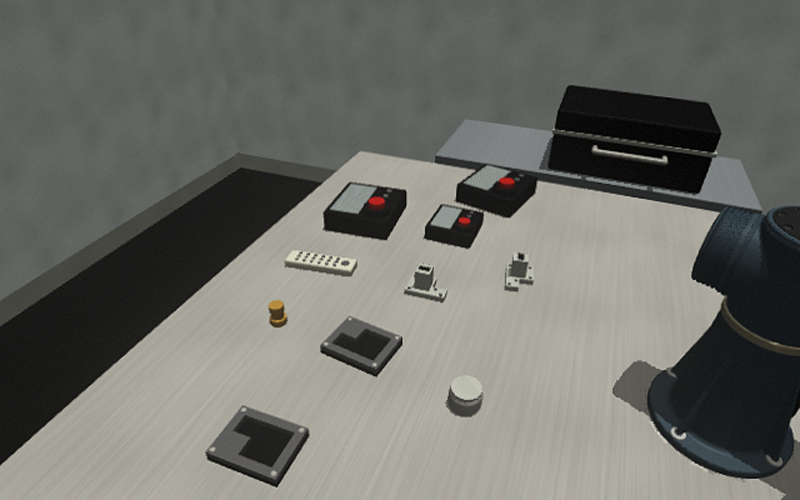

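Candidates for the adapter, in raw top-image pixels: A at (314,204) and B at (353,252). A is farther left (larger y), so A is the one. 

Cradle candidates are at (186,184) and (250,192). The left one has its notch at front-left, which matches the adapter's handedness. 

The three panels are at (387,196), (375,132) and (453,208). The smallest is (387,196). I'll check these in one crop.

```bash
python3 - <<'E'
from h import *
p=eyes.capture("top"); save(p,"crop1.png",(160,150,264,120),3)
q=eyes.capture("side")
def tri(a,b):
    (o1,d1),(o2,d2)=ray(p,a),ray(q,b); A=np.c_[d1,-d2]; s=np.linalg.lstsq(A,o2-o1,rcond=None)[0]
    x,y=o1+s[0]*d1,o2+s[1]*d2; return ((x+y)/2).round(1),np.linalg.norm(x-y).round(1)
print("grip",tri((314,204.4),(338.5,218.5)),"toe",tri((312.7,211.1),(349.9,235.2)))
print("btn",tri((377,204.4),(371.9,175.2)),"ptoe",tri((186.4,173.3),(195.9,344)))
E
```

```text
grip (array([ 523.1, -138.7,   44.2]), np.float64(11.5)) toe (array([ 499. , -134.4,    5.2]), np.float64(5.9))
btn (array([ 499.9, -340.2,   66.1]), np.float64(0.5)) ptoe (array([656.5, 282.8,  13.5]), np.float64(0.8))
```

View pics/crop1.png

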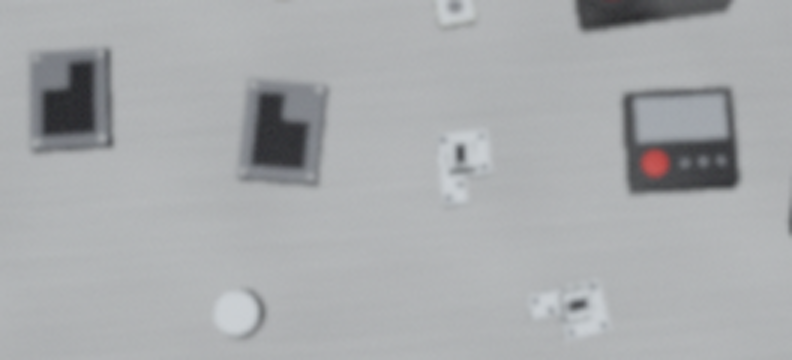

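Request:
drive_tool(deltas=[{"xyz": [-0.0437, -0.0168, -0.004], "twist": [0, 0, 0], "claw": 0.087}, {"xyz": [-0.0437, -0.0168, -0.004], "twist": [0, 0, 0], "claw": 0.087}, {"xyz": [-0.0437, -0.0168, -0.004], "twist": [0, 0, 0], "claw": 0.087}, {"xyz": [-0.0437, -0.0168, -0.004], "twist": [0, 0, 0], "claw": 0.087}, {"xyz": [-0.0437, -0.0168, -0.004], "twist": [0, 0, 0], "claw": 0.087}, {"xyz": [-0.0437, -0.0168, -0.004], "twist": [0, 0, 0], "claw": 0.087}, {"xyz": [-0.0437, -0.0168, -0.004], "twist": [0, 0, 0], "claw": 0.087}, {"xyz": [-0.0437, -0.0168, -0.004], "twist": [0, 0, 0], "claw": 0.087}])

```text
t: 1.9
eef_pos: [451.2, 399.5, 254.9]
tool_rot: [[-0.975, 0.222, 0.0], [0.222, 0.975, 0.0], [-0.0, 0.0, -1.0]]
force: [0.3, 0.9, 0.1]
opening: 87.0
finger_force: 0.0
```

Request:
drive_tool(deltas=[{"xyz": [-0.0141, -0.0434, 0], "twist": [0, 0, 0], "claw": 0.087}, {"xyz": [-0.0141, -0.0434, 0], "twist": [0, 0, 0], "claw": 0.087}, {"xyz": [-0.0141, -0.0434, 0], "twist": [0, 0, 0], "claw": 0.087}, {"xyz": [-0.0141, -0.0434, 0], "twist": [0, 0, 0], "claw": 0.087}, {"xyz": [-0.0141, -0.0434, 0], "twist": [0, 0, 0], "claw": 0.087}, {"xyz": [-0.0141, -0.0434, 0], "twist": [0, 0, 0], "claw": 0.087}, {"xyz": [-0.0141, -0.0434, 0], "twist": [0, 0, 0], "claw": 0.087}, {"xyz": [-0.0141, -0.0434, 0], "twist": [0, 0, 0], "claw": 0.087}])

```text
t: 2.7
eef_pos: [482.7, 35.4, 254.9]
tool_rot: [[-0.975, 0.222, 0.001], [0.222, 0.975, -0.0], [-0.001, 0.0, -1.0]]
force: [1.3, -0.3, -0.8]
opening: 87.2
finger_force: 0.0
```

Request:
drive_tool(deltas=[{"xyz": [-0.0141, -0.0434, 0], "twist": [0, 0, 0], "claw": 0.087}, {"xyz": [-0.0141, -0.0434, 0], "twist": [0, 0, 0], "claw": 0.087}, {"xyz": [-0.0141, -0.0434, 0], "twist": [0, 0, 0], "claw": 0.087}, {"xyz": [-0.0141, -0.0434, 0], "twist": [0, 0, 0], "claw": 0.087}, {"xyz": [0, 0, 0], "twist": [0, 0, 0], "claw": 0.087}, {"xyz": [0, 0, 0], "twist": [0, 0, 0], "claw": 0.087}])

```text
t: 3.3
eef_pos: [498.9, -145.4, 254.4]
tool_rot: [[-0.974, 0.225, -0.0], [0.225, 0.974, 0.001], [0.001, 0.001, -1.0]]
force: [-0.6, 0.2, -0.1]
opening: 87.0
finger_force: 0.0
```

```bash
python3 - <<'E'
from h import *
p=eyes.capture("wrist"); save(p,"w1.png",s=1.25)
s=sensors.sense(); print(s["t"],s["eef_pos"],s["tool_rot"]); print(np.array(p["extrinsics"]).round(3),p["mtx"])
for n,z in dict(adapter_grip=36,adapter_toe=6,adapter=0).items():
    for d in eyes.spot_point(n,p): print(n,round(d["confidence"],2),np.round(d["at"],1),at(p,d["at"],z)[:2].round(1))
E
```

```text
3.35 [ 498.63115324 -144.1995234   254.32976128] [[-9.74858889e-01  2.22821389e-01 -8.80048002e-04]
 [ 2.22820380e-01  9.74858879e-01  1.11542205e-03]
 [ 1.10646250e-03  8.91286473e-04 -9.99998991e-01]]
[[ 2.25000e-01  9.29000e-01  2.94000e-01  4.16380e+02]
 [ 9.74000e-01 -2.14000e-01 -6.80000e-02 -1.26548e+02]
 [ 0.00000e+00  3.02000e-01 -9.53000e-01  4.15874e+02]
 [ 0.00000e+00  0.00000e+00  0.00000e+00  1.00000e+00]] [[356.9263591    0.         327.06282784]
 [  0.         356.9263591  193.45827691]
 [  0.           0.           1.        ]]
adapter_grip 0.64 [193.1  51.3] [ 357.1 -251.2]
adapter_grip 0.56 [340.  186.8] [ 529.3 -137.9]
adapter_toe 0.97 [337.5 147.8] [ 491.6 -131.5]
adapter_toe 0.91 [237.6  49.7] [ 362.4 -213.3]
adapter_toe 0.71 [338.7 176.6] [ 525.6 -137.6]
adapter 0.95 [335.7 176.8] [ 526.6 -141.3]
adapter 0.66 [205.2  57.2] [ 360.6 -251.8]
```

View pics/w1.png

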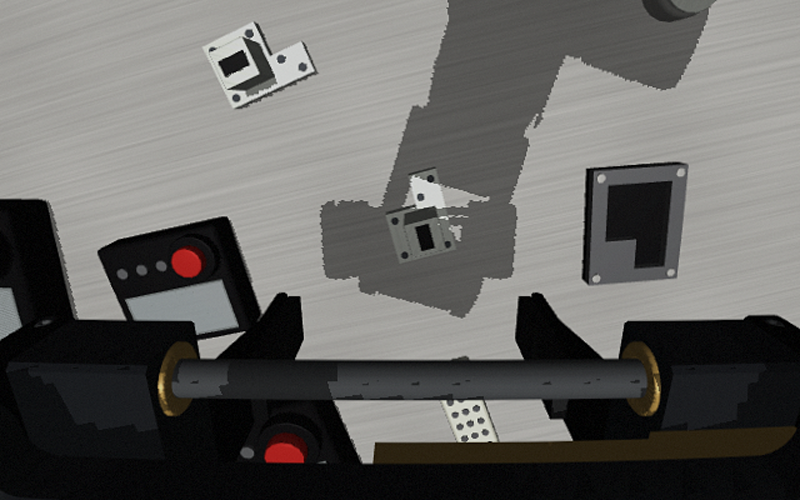

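The view shows adapter A centred at about (424,237) (800-px picture), toe toward the robot, in the gripper's shadow. The mirror cradle is at (637,222) and the small panel at (180,270). Next I'll fit the adapter's silhouette for its pose.

```bash
cat >> h.py <<'E'
from scipy.optimize import minimize
FOOT=[(-32,-24),(48,-24),(48,2),(18,2),(18,32),(-32,32)]
SQ=lambda a,b,c,d:[(a,c),(b,c),(b,d),(a,d)]
# parts: convex prisms (poly,z0,z1)
ADAPTER=[(SQ(-32,48,-24,2),0,12),(SQ(-32,18,-24,32),0,12),(SQ(-15,15,-15,15),0,54)]
CRADLE=[(SQ(-48,64,-40,48),0,18)]
PANEL=[(SQ(-55,55,-60,60),0,36)]
def sil(p,parts,x,y,yaw,z=0,s=4):
    c,n=np.cos(yaw),np.sin(yaw); m=np.zeros((400*s,640*s),np.uint8)
    for poly,a,b in parts:
        P=np.array(poly,float)@np.array([[c,n],[-n,c]])+[x,y]
        X=np.vstack([np.c_[P,np.full(len(P),z+h)] for h in (a,b)])
        h=cv2.convexHull((((proj(p,X)+.5)*s-.5)).astype(np.float32)); cv2.fillConvexPoly(m,h.round().astype(np.int32),255)
    return cv2.resize(m,(640,400),interpolation=cv2.INTER_AREA)/255.
def fit(views,parts,x0,z=0):
    """views: (picture, mask)"""
    def cost(v):
        return sum(1-np.minimum(S,M).sum()/np.maximum(S,M).sum() for p,M in views for S in [sil(p,parts,*v[:2],v[2]/50,z)])
    best=None
    for k in range(3):
        x0=x0 if best is None else best.x
        best=minimize(cost,x0,method="Nelder-Mead",options=dict(initial_simplex=np.array([x0]+[np.array(x0)+d for d in 6*np.eye(3)]),xatol=.05,fatol=1e-5))
    return best.x[:2].round(1),np.degrees(best.x[2]/50).round(2),round(best.fun/len(views),3)
def mask(p,name,xy,z):
    t=proj(p,[xy[0],xy[1],z])[0]; c=[d for d in eyes.masks_of(name,p) if np.hypot(d["rect"][0]+d["rect"][2]/2-t[0],d["rect"][1]+d["rect"][3]/2-t[1])<25]
    return c[0]["mask"].astype(float) if c else None
E
python3 - <<'E'
from h import *
for cs in (["wrist"],["top"],["side"]):
    V=[]
    for c in cs:
        p=eyes.capture(c); m=mask(p,"adapter",(520,-140),10)
        if m is not None: V.append((p,m))
    if V:
        print(cs,V[0][1].sum(),fit(V,ADAPTER,[527,-141,np.radians(170)*50]))
    if cs==["wrist"] and V:
        b=fit(V,ADAPTER,[527,-141,np.radians(170)*50]); S=sil(p,ADAPTER,*b[0],np.radians(b[1]))
        im=p["pixels"][:,:,::-1].copy(); 
        for M,col in ((S,(0,0,255)),(m,(0,255,0))):
            cs_,_=cv2.findContours((M>.5).astype(np.uint8),cv2.RETR_EXTERNAL,cv2.CHAIN_APPROX_NONE); 
            for q in cs_: im[q[:,0,1],q[:,0,0]]=col
        cv2.imwrite("pics/fit1.png",cv2.resize(im[120:230,280:400],None,fx=5,fy=5,interpolation=cv2.INTER_NEAREST))
E
```

```text
['wrist'] 2616.0 (array([ 527. , -137.9]), np.float64(181.61), np.float64(0.026))
['side'] 613.0 (array([ 529.3, -143.6]), np.float64(182.54), np.float64(0.047))
```

View pics/fit1.png

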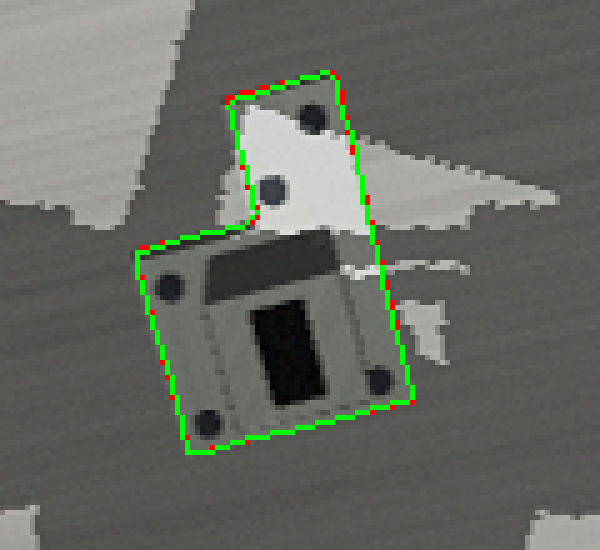

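Request:
drive_tool(deltas=[{"xyz": [0, 0, 0], "twist": [0, 0, -0.1265], "claw": 0.087}, {"xyz": [0, 0, 0], "twist": [0, 0, -0.1265], "claw": 0.087}, {"xyz": [-0.0286, 0.0055, 0.02], "twist": [0, 0, 0], "claw": 0.087}, {"xyz": [0, 0, 0.04], "twist": [0, 0, 0], "claw": 0.087}, {"xyz": [0, 0, 0.04], "twist": [0, 0, 0], "claw": 0.087}, {"xyz": [0, 0, 0.02], "twist": [0, 0, 0], "claw": 0.087}, {"xyz": [0, 0, 0], "twist": [0, 0, 0], "claw": 0.087}, {"xyz": [0, 0, 0], "twist": [0, 0, 0], "claw": 0.087}])

```text
t: 4.6
eef_pos: [527.9, -138.3, 134.8]
tool_rot: [[-1.0, -0.029, 0.0], [-0.029, 1.0, -0.0], [-0.0, -0.0, -1.0]]
force: [0.1, -0.1, -0.4]
opening: 87.1
finger_force: 0.0
```

```bash
python3 - <<'E'
from h import *
p=eyes.capture("wrist"); s=sensors.sense(); R=np.array(s["tool_rot"]); print(s["t"],s["eef_pos"],np.degrees(np.arctan2(R[1,0],R[0,0])),R[:,2])
m=mask(p,"adapter",(527,-138),10)
if m is not None: print(m.sum(),fit([(p,m)],ADAPTER,[527,-138,np.radians(181.6)*50]))
E
```

```text
4.65 [ 528.5447315  -138.67530305  135.62578663] -178.31589265670024 [ 0.00201734 -0.00103713 -0.99999743]
5258.0 (array([ 526.5, -138.4]), np.float64(181.83), np.float64(0.023))
```

Request:
drive_tool(deltas=[{"xyz": [0.0015, 0, 0.04], "twist": [0, 0, 0], "claw": 0.087}, {"xyz": [0, 0, 0.04], "twist": [0, 0, 0], "claw": 0.087}, {"xyz": [0, 0, 0.02], "twist": [0, 0, 0], "claw": 0.087}, {"xyz": [0, 0, 0.01], "twist": [0, 0, 0], "claw": 0.087}, {"xyz": [0, 0, 0.005], "twist": [0, 0, 0], "claw": 0.087}, {"xyz": [0, 0, 0], "twist": [0, 0, 0], "claw": 0.06}, {"xyz": [0, 0, 0], "twist": [0, 0, 0], "claw": 0.04}, {"xyz": [0, 0, 0], "twist": [0, 0, 0], "claw": 0.02}])

```text
t: 5.5
eef_pos: [526.9, -138.7, 20.8]
tool_rot: [[-1.0, -0.029, 0.002], [-0.029, 1.0, -0.001], [-0.002, -0.001, -1.0]]
force: [0.3, 0.2, 1.0]
opening: 70.1
finger_force: 0.0
```

Request:
drive_tool(deltas=[{"xyz": [0, 0, 0], "twist": [0, 0, 0], "claw": 0.02}, {"xyz": [0, 0, 0], "twist": [0, 0, 0], "claw": 0.02}, {"xyz": [0, 0, 0], "twist": [0, 0, 0], "claw": 0.02}, {"xyz": [0, 0, 0], "twist": [0, 0, 0], "claw": 0.02}])

```text
t: 5.9
eef_pos: [526.1, -138.3, 19.6]
tool_rot: [[-1.0, -0.029, 0.0], [-0.029, 1.0, -0.0], [-0.0, -0.0, -1.0]]
force: [0.2, -0.3, -0.3]
opening: 38.9
finger_force: 0.0
```

Request:
drive_tool(deltas=[{"xyz": [0, 0, 0], "twist": [0, 0, 0], "claw": 0.01}, {"xyz": [0, 0, 0], "twist": [0, 0, 0], "claw": 0.01}, {"xyz": [0, 0, 0], "twist": [0, 0, 0], "claw": 0.01}, {"xyz": [0, 0, 0], "twist": [0, 0, 0], "claw": 0.01}])

```text
t: 6.3
eef_pos: [526.0, -138.3, 19.5]
tool_rot: [[-1.0, -0.029, -0.0], [-0.029, 1.0, -0.0], [0.0, -0.0, -1.0]]
force: [-0.1, 0.0, 0.2]
opening: 29.2
finger_force: 30.0
```

Request:
drive_tool(deltas=[{"xyz": [0, 0, -0.005], "twist": [0, 0, 0], "claw": 0.01}, {"xyz": [0, 0, -0.015], "twist": [0, 0, 0], "claw": 0.01}, {"xyz": [0, 0, -0.03], "twist": [0, 0, 0], "claw": 0.01}, {"xyz": [0, 0, -0.03], "twist": [0, 0, 0], "claw": 0.01}, {"xyz": [0, 0, -0.03], "twist": [0, 0, 0], "claw": 0.01}, {"xyz": [0, 0, -0.03], "twist": [0, 0, 0], "claw": 0.01}, {"xyz": [0, 0, -0.02], "twist": [0, 0, 0], "claw": 0.01}, {"xyz": [0, 0, 0], "twist": [0, 0, 0], "claw": 0.01}])

```text
t: 7.1
eef_pos: [527.6, -138.9, 182.3]
tool_rot: [[-1.0, -0.029, 0.006], [-0.029, 1.0, -0.003], [-0.005, -0.003, -1.0]]
force: [0.0, -0.7, -2.6]
opening: 30.0
finger_force: 30.0
```

Request:
drive_tool(deltas=[{"xyz": [0, 0.041, 0], "twist": [0, 0, 0], "claw": 0.01}, {"xyz": [0, 0.041, 0], "twist": [0, 0, 0], "claw": 0.01}, {"xyz": [0, 0.041, 0], "twist": [0, 0, 0], "claw": 0.01}, {"xyz": [0, 0.041, 0], "twist": [0, 0, 0], "claw": 0.01}, {"xyz": [0, 0.041, 0], "twist": [0, 0, 0.148], "claw": 0.01}, {"xyz": [0.006, 0.0405, 0], "twist": [0, 0, 0.148], "claw": 0.01}, {"xyz": [0.012, 0.039, 0], "twist": [0, 0, 0.148], "claw": 0.01}, {"xyz": [0.018, 0.037, 0], "twist": [0, 0, 0.148], "claw": 0.01}])

```text
t: 7.9
eef_pos: [513.7, 185.9, 177.7]
tool_rot: [[-0.852, 0.524, -0.004], [0.524, 0.852, -0.001], [0.003, -0.002, -1.0]]
force: [0.8, 0.0, -3.4]
opening: 29.8
finger_force: 30.0
```

Request:
drive_tool(deltas=[{"xyz": [0.023, 0.034, 0], "twist": [0, 0, 0.148], "claw": 0.01}, {"xyz": [0.028, 0.03, 0], "twist": [0, 0, 0.148], "claw": 0.01}, {"xyz": [0, 0, 0], "twist": [0, 0, 0.148], "claw": 0.01}, {"xyz": [0, 0, 0], "twist": [0, 0, 0.148], "claw": 0.01}, {"xyz": [0, 0, 0], "twist": [0, 0, 0.148], "claw": 0.01}, {"xyz": [0, 0, 0], "twist": [0, 0, 0.148], "claw": 0.01}, {"xyz": [0, 0, 0], "twist": [0, 0, 0.148], "claw": 0.01}, {"xyz": [0, 0, 0], "twist": [0, 0, 0.148], "claw": 0.01}])

```text
t: 8.7
eef_pos: [509.3, 265.5, 177.4]
tool_rot: [[0.162, 0.987, -0.004], [0.987, -0.162, -0.001], [-0.002, -0.004, -1.0]]
force: [-0.3, -0.3, -2.5]
opening: 29.5
finger_force: 30.0
```

Request:
drive_tool(deltas=[{"xyz": [0, 0, 0], "twist": [0, 0, 0.148], "claw": 0.01}, {"xyz": [0, 0, 0], "twist": [0, 0, 0.148], "claw": 0.01}, {"xyz": [0, 0, 0], "twist": [0, 0, 0.148], "claw": 0.01}, {"xyz": [0, 0, 0], "twist": [0, 0, 0.148], "claw": 0.01}, {"xyz": [0, 0, 0], "twist": [0, 0, 0.148], "claw": 0.01}, {"xyz": [0, 0, 0], "twist": [0, 0, 0.148], "claw": 0.01}, {"xyz": [0, 0, 0], "twist": [0, 0, 0.148], "claw": 0.01}, {"xyz": [0, 0, 0], "twist": [0, 0, 0], "claw": 0.01}])

```text
t: 9.5
eef_pos: [509.5, 265.5, 177.6]
tool_rot: [[0.929, 0.37, -0.004], [0.37, -0.929, -0.001], [-0.004, -0.0, -1.0]]
force: [-0.2, 0.7, -2.5]
opening: 29.7
finger_force: 30.0
```

```bash
python3 - <<'E'
from h import *
p=eyes.capture("wrist"); save(p,"w2.png",s=1.25)
s=sensors.sense(); R=np.array(s["tool_rot"]); e=np.array(s["eef_pos"]); print(s["t"],e.round(1),np.degrees(np.arctan2(R[1,0],R[0,0])).round(2),R[:,2].round(4),s["joint_positions"])
for d in eyes.spot_point("pocket",p)+eyes.spot_point("pocket_toe",p): print(d["confidence"],d["at"],at(p,d["at"],10))
m=mask(p,"cradle",(625,285),9)
if m is not None: print("cradle",m.sum(),fit([(p,m)],CRADLE,[620,285,.05*50]))
yaw=np.arctan2(R[1,0],R[0,0])
for d in eyes.masks_of("adapter",p): print(d["confidence"],d["rect"],d["mask"].sum())
E
```

```text
9.55 [509.7 265.5 177.9] 21.85 [-3.3e-03 -9.0e-04 -1.0e+00] [2.85898614e-01 5.17009304e-01 1.60380927e+00 1.76539605e-05
 1.02419165e+00 1.47525414e+00]
0.75 [346.9, 47.0] [617.90128735 290.73199899  10.        ]
0.64 [375.3, 12.8] [652.06998027 278.94737773  10.        ]
cradle 11125.0 (array([617.9, 290.7]), np.float64(0.29), np.float64(0.01))
0.69 [626.9, 5.2, 12.3, 33.5] 364
0.55 [264.1, 155.6, 114.5, 170.9] 9706
```

View pics/w2.png

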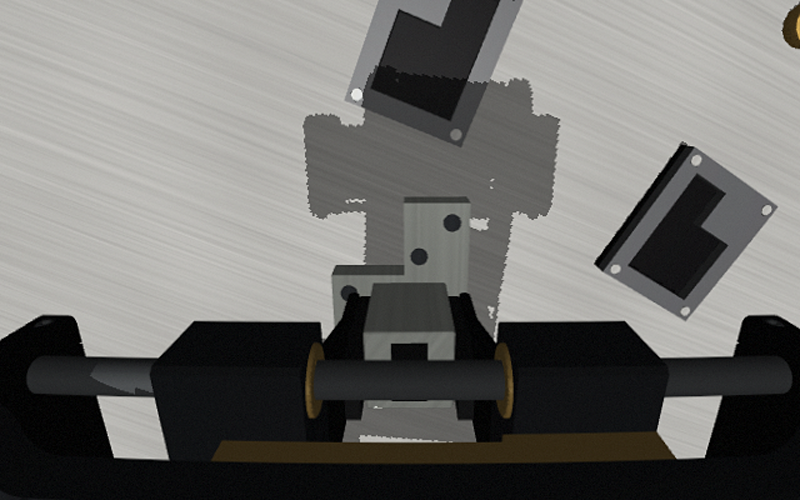

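The held part, toe at (436,203), has its notch upper-left, the same as the near cradle at (430,60). The right cradle at (690,230) is the mirror. I'll turn the remaining 21.5° and back off to see the whole cradle.

Request:
drive_tool(deltas=[{"xyz": [0, 0, 0], "twist": [0, 0, 0.1255], "claw": 0.01}, {"xyz": [0, 0, 0], "twist": [0, 0, 0.1255], "claw": 0.01}, {"xyz": [0, 0, 0], "twist": [0, 0, 0.1255], "claw": 0.01}, {"xyz": [-0.025, -0.025, -0.02], "twist": [0, 0, 0], "claw": 0.01}, {"xyz": [-0.025, 0, -0.02], "twist": [0, 0, 0], "claw": 0.01}, {"xyz": [0, 0, 0], "twist": [0, 0, 0], "claw": 0.01}, {"xyz": [0, 0, 0], "twist": [0, 0, 0], "claw": 0.01}])

```text
t: 10.45
eef_pos: [460.9, 291.0, 220.2]
tool_rot: [[1.0, 0.004, 0.002], [0.004, -1.0, 0.0], [0.002, -0.0, -1.0]]
force: [0.9, -0.1, -3.3]
opening: 29.3
finger_force: 30.0
```

```bash
python3 - <<'E'
from h import *
p=eyes.capture("wrist"); cv2.imwrite("pics/w3raw.png",p["pixels"][:,:,::-1]); import pickle; pickle.dump(p,open("w3.pkl","wb"))
s=sensors.sense(); R=np.array(s["tool_rot"]); e=np.array(s["eef_pos"]); print(s["t"],e.round(1),np.degrees(np.arctan2(R[1,0],R[0,0])).round(2),R[:,2].round(4))
m=mask(p,"cradle",(625,290),9)
if m is not None:
    b=fit([(p,m)],CRADLE,[618,290,0]); print("cradle",m.sum(),b)
for d in eyes.spot_point("pocket",p): print(d["confidence"],d["at"],at(p,d["at"],8))
for d in eyes.spot_point("adapter_toe",p)+eyes.spot_point("adapter_grip",p): print(d["confidence"],d["at"],at(p,d["at"],e[2]-13.5)-e)
# predicted foot overlay
im=cv2.resize(p["pixels"][:,:,::-1],None,fx=3,fy=3,interpolation=cv2.INTER_CUBIC)
yaw=np.arctan2(R[1,0],R[0,0])
def ov(poly,z,x,y,a,col):
    c,n=np.cos(a),np.sin(a); P=np.array(poly,float)@np.array([[c,n],[-n,c]])+[x,y]
    q=(proj(p,np.c_[P,np.full(len(P),z)])*3+1).round().astype(np.int32); cv2.polylines(im,[q],True,col,1); return q/3
print(ov(FOOT,e[2]-19.5+12,e[0],e[1],yaw,(0,0,255)).round(1))
ov(SQ(-48,64,-40,48),18,*b[0],np.radians(b[1]),(0,255,0))
C=[(-34,-26),(50,-26),(50,0),(16,0),(16,34),(-34,34)]; C=[(-34,-26),(50,-26),(50,4),(20,4),(20,34),(-34,34)]
ov(C,18,*b[0],np.radians(b[1]),(255,0,0))
l,t=600,0; cv2.imwrite("pics/w3.png",im[0:600*2:1,480:1500:1][:1200][:, :][:1000][:].copy() if 0 else cv2.resize(im[0:1000,500:1400],(720,800))[:600])
E
```

```text
10.5 [461.2 290.8 219.6] 0.16 [ 1.1e-03  1.0e-04 -1.0e+00]
0.72 [327.8, 4.6] [613.96047813 290.97630739   8.        ]
0.78 [350.1, 186.5] [ 30.24021005 -11.27339548 -13.5       ]
0.8 [327.1, 277.0] [-22.51240789   0.3498844  -13.5       ]
0.63 [551.4, 62.6] [  92.04891697 -105.9151482   -13.5       ]
[[371.7 298. ]
 [378.  155. ]
 [324.3 155. ]
 [324.3 213.3]
 [265.3 213.3]
 [270.3 298. ]]Traceback (most recent call last):
  File "<stdin>", line 16, in <module>
NameError: name 'b' is not defined
```

Request:
drive_tool(deltas=[{"xyz": [0.038, 0, 0], "twist": [0, 0, 0], "claw": 0.01}, {"xyz": [0.037, 0, 0], "twist": [0, 0, 0], "claw": 0.01}, {"xyz": [0, 0, 0], "twist": [0, 0, 0], "claw": 0.01}, {"xyz": [0, 0, 0], "twist": [0, 0, 0], "claw": 0.01}, {"xyz": [0, 0, 0], "twist": [0, 0, 0], "claw": 0.01}])

```text
t: 11.2
eef_pos: [534.6, 290.5, 218.6]
tool_rot: [[1.0, 0.002, -0.003], [0.002, -1.0, -0.001], [-0.003, 0.001, -1.0]]
force: [-0.5, -0.1, -3.2]
opening: 29.6
finger_force: 30.0
```

```bash
python3 - <<'E'
from h import *
p=eyes.capture("wrist")
s=sensors.sense(); R=np.array(s["tool_rot"]); e=np.array(s["eef_pos"]); yaw=np.arctan2(R[1,0],R[0,0]); print(s["t"],e.round(1),np.degrees(yaw).round(2),R[:,2].round(4))
b=(np.array([618,290.8]),0.3)
m=mask(p,"cradle",(625,290),9)
if m is not None: b=fit([(p,m)],CRADLE,[618,290,0]); print("cradle",m.sum(),b)
for d in eyes.spot_point("pocket",p): print(d["confidence"],d["at"],at(p,d["at"],8))
for d in eyes.spot_point("adapter_toe",p): print(d["confidence"],d["at"],at(p,d["at"],e[2]-13.5)-e)
im=cv2.resize(p["pixels"][:,:,::-1],None,fx=3,fy=3,interpolation=cv2.INTER_CUBIC)
def ov(poly,z,x,y,a,col):
    c,n=np.cos(a),np.sin(a); P=np.array(poly,float)@np.array([[c,n],[-n,c]])+[x,y]
    q=(proj(p,np.c_[P,np.full(len(P),z)])*3+1).round().astype(np.int32); cv2.polylines(im,[q],True,col,1); return (q/3).round(1).tolist()
print(ov(FOOT,e[2]-7.5,e[0],e[1],yaw,(0,0,255)))
ov(SQ(-48,64,-40,48),18,*b[0],np.radians(b[1]),(0,255,0))
ov([(-34,-26),(50,-26),(50,4),(20,4),(20,34),(-34,34)],18,*b[0],np.radians(b[1]),(255,0,255))
cv2.imwrite("pics/w3.png",im[60:660,620:1300])
E
```

```text
11.25 [534.5 290.7 218.9] 0.12 [-2.5e-03 -6.0e-04 -1.0e+00]
cradle 10907.0 (array([617.3, 290.7]), np.float64(0.01), np.float64(0.017))
0.66 [325.9, 79.3] [617.83090991 291.66654092   8.        ]
0.94 [348.5, 186.8] [ 30.78239442 -10.91066699 -13.5       ]
0.48 [326.0, 274.7] [-20.1905421    0.55139446 -13.5       ]
[[371.0, 299.3], [377.3, 156.3], [323.0, 156.3], [323.3, 214.7], [264.0, 214.7], [269.3, 299.3]]
```

View pics/w3.png

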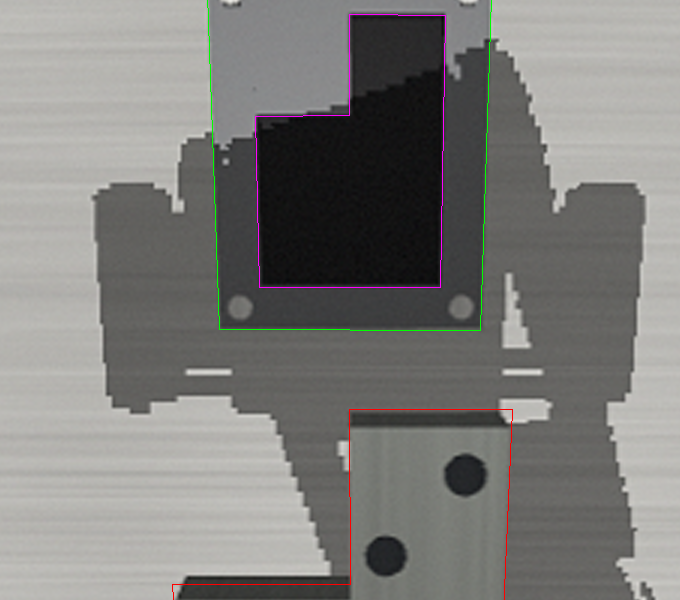

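The cradle fit lies exactly on the block and cutout. The held foot seems lower or shifted compared with my prediction, so I'll look at it closely with the wrist and side cameras.

```bash
python3 - <<'E'
from h import *
w=eyes.capture("wrist"); q=eyes.capture("side"); import pickle; pickle.dump((w,q),open("h.pkl","wb"))
s=sensors.sense(); e=np.array(s["eef_pos"]); c=proj(q,[e[0],e[1],e[2]])[0]; print(e,c)
for n in ("adapter","adapter_grip","adapter_toe"):
    print(n,[(round(d["confidence"],2),np.round(d["at"],1)) for d in eyes.spot_point(n,q)], proj(q,e+dict(adapter=[0,0,-19.5],adapter_grip=[0,0,16.5],adapter_toe=[35,-11,-13.5])[n]))
a=cv2.resize(w["pixels"][140:320,250:400],(500,600),interpolation=cv2.INTER_CUBIC)
l,t=max(0,int(c[0]-30)),max(0,int(c[1]-60)); print("side crop",l,t)
b=cv2.resize(q["pixels"][t:t+120,l:l+60],(300,600),interpolation=cv2.INTER_CUBIC)
cv2.imwrite("pics/held.png",np.hstack([a,b])[:,:,::-1])
E
```

```text
[535.26593549 291.08451507 219.73887435] [240.58655628 282.8339259 ]
adapter [(0.69, array([244.9, 294.3])), (0.69, array([412.7, 222.1])), (0.5, array([370.3, 176. ]))] [[241.96101824 292.61565569]]
adapter_grip [(0.78, array([239.6, 274. ])), (0.62, array([418.4, 207.9]))] [[239.38443144 274.24600863]]
adapter_toe [(0.7, array([408.3, 231.4]))] [[224.40973597 278.1473015 ]]
side crop 210 222
```

View pics/held.png

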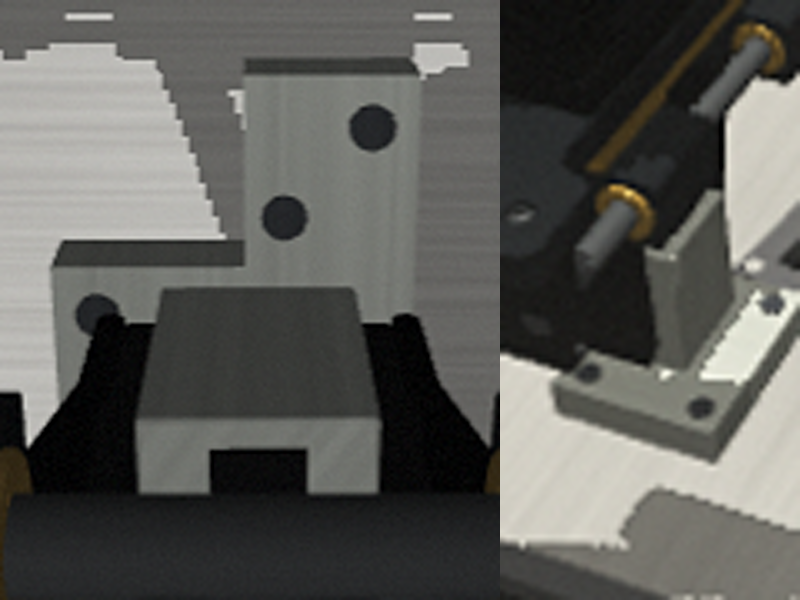

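```bash
python3 - <<'E'
from h import *
import pickle
from scipy.optimize import least_squares
from scipy.spatial.transform import Rotation as Ro
w,q=pickle.load(open("h.pkl","rb")); s=sensors.sense(); e=np.array(s["eef_pos"])
W=[((48,2,12),244,74),((48,-24,12),420,74),((48,2,0),245,60),((48,-24,0),414,58),((18,32,12),52,266),((18,2,12),244,266),((18,32,0),62,240),((15,15,54),137,418),((15,-15,54),380,418),((15,15,12),162,289),((15,-15,12),355,289)]
S=[((18,32,12),553,383),((18,32,0),557,408),((-32,32,12),717,437),((-32,32,0),713,462)]
Wo=np.array([a[0] for a in W],float); Wp=np.array([[250+a[1]*.3-.35,140+a[2]*.3-.35] for a in W])
So=np.array([a[0] for a in S],float); Sp=np.array([[210+(a[1]-500)/5-.4,222+a[2]/5-.4] for a in S])
def res(v,k):
    R=Ro.from_rotvec(v[3:]).as_matrix(); a=(proj(w,Wo@R.T+v[:3])-Wp); b=(proj(q,So@R.T+v[:3])-Sp)
    return np.r_[a.ravel(),k*b.ravel()]
for k in (0,1,3):
    o=least_squares(res,np.r_[e-[0,0,19.5],0,0,0],args=(k,),x_scale=[1,1,1,.02,.02,.02]); 
    print(k,(o.x[:3]-e).round(2),np.degrees(o.x[3:]).round(2),np.sqrt((o.fun**2).mean()).round(2)); 
print(o.fun.reshape(-1,2).round(1).tolist()); print(e,s["moment"],s["force"])
E
```

```text
0 [-4.450e+00 -1.000e-02 -2.077e+01] [-0.11  0.37  0.27] 0.44
1 [ -3.84  -0.06 -18.27] [-0.12  1.07  0.24] 0.77
3 [ -3.41  -0.25 -17.32] [-0.21  0.78  0.35] 1.34
[[0.3, -0.3], [1.8, -0.4], [0.3, -0.9], [0.5, -0.4], [-1.2, 0.9], [0.7, 0.8], [-0.4, 0.6], [-1.5, 1.0], [1.9, 0.8], [-0.4, -0.5], [1.1, -0.7], [-1.6, 0.6], [-0.2, 3.7], [-2.5, -2.1], [2.6, 1.1]]
[535.62168186 291.06180756 219.75291694] [-0.05897458  0.14044593 -0.04785953] [ 0.33110395  0.13737935 -3.02146713]
```

Request:
drive_tool(deltas=[{"xyz": [0.045, 0, 0], "twist": [0, 0, 0], "claw": 0.01}, {"xyz": [0.0415, 0, 0.02], "twist": [0, 0, 0], "claw": 0.01}, {"xyz": [0, 0, 0.04], "twist": [0, 0, 0], "claw": 0.01}, {"xyz": [0, 0, 0.04], "twist": [0, 0, 0], "claw": 0.01}, {"xyz": [0, 0, 0.035], "twist": [0, 0, 0], "claw": 0.01}, {"xyz": [0, 0, 0.015], "twist": [0, 0, 0], "claw": 0.01}, {"xyz": [0, 0, 0], "twist": [0, 0, 0], "claw": 0.01}, {"xyz": [0, 0, 0], "twist": [0, 0, 0], "claw": 0.01}])

```text
t: 12.45
eef_pos: [623.5, 291.6, 70.9]
tool_rot: [[1.0, 0.002, 0.003], [0.002, -1.0, 0.001], [0.003, -0.001, -1.0]]
force: [0.4, -0.5, -1.4]
opening: 30.1
finger_force: 30.0
```

```bash
python3 - <<'E'
from h import *
import pickle
p=eyes.capture("wrist"); t=eyes.capture("top"); q=eyes.capture("side"); pickle.dump((p,t,q),open("n.pkl","wb"))
s=sensors.sense(); R=np.array(s["tool_rot"]); e=np.array(s["eef_pos"]); yaw=np.arctan2(R[1,0],R[0,0]); print(s["t"],e.round(1),np.degrees(yaw).round(2),R[:,2].round(4))
for n,im in (("wrist",p),("side",q)):
    m=mask(im,"cradle",(625,290),9)
    if m is not None: print(n,"cradle",m.sum(),fit([(im,m)],CRADLE,[618,290,0]))
im=p["pixels"]
a=cv2.resize(im[0:225,220:430],(560,600),interpolation=cv2.INTER_CUBIC)
c=proj(q,[640,290,30])[0]; l,tp=int(c[0]-25),int(c[1]-60); print("side crop",l,tp)
b=cv2.resize(q["pixels"][tp:tp+150,l:l+60],(240,600),interpolation=cv2.INTER_CUBIC)
cv2.imwrite("pics/near.png",np.hstack([a,b])[:,:,::-1])
E
```

```text
12.6 [624.2 291.7  72.3] 0.12 [ 0.0049  0.0014 -1.    ]
wrist cradle 11375.0 (array([618.3, 290.6]), np.float64(-0.01), np.float64(0.51))
side cradle 2257.0 (array([618.9, 288.9]), np.float64(0.24), np.float64(0.334))
side crop 174 284
```

View pics/near.png

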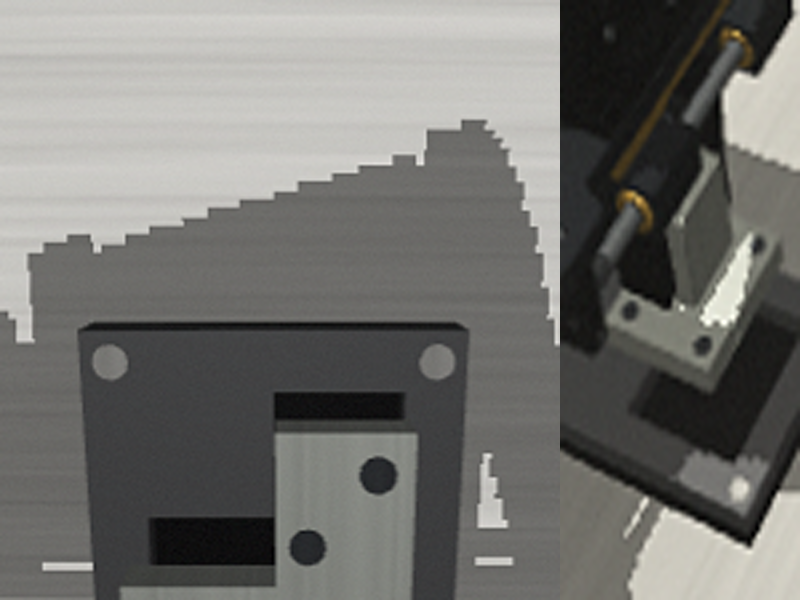

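```bash
cat > rel.py <<'E'
from h import *
import pickle
from scipy.optimize import least_squares
p,t,q=pickle.load(open("n.pkl","rb")); k=210/560
C=[((64,48,18),80,329),((64,-40,18),468,329),((50,4,18),275,393),((50,-26,18),404,393),((20,34,18),150,518),((20,4,18),275,518)]
A=[((48,2,12),275,433),((48,-24,12),417,433),((18,32,12),120,587),((18,2,12),275,587),((48,2,0),275,420),((18,2,0),275,566)]
g=lambda L:(np.array([a[0] for a in L],float),np.array([[220+(a[1]+.5)*k-.5,(a[2]+.5)*k-.5] for a in L]))
Co,Cp=g(C);Ao,Ap=g(A)
def T(o,x,y,z,a):
    c,n=np.cos(a),np.sin(a); return o@np.array([[c,n,0],[-n,c,0],[0,0,1]])+[x,y,z]
fc=lambda v:(proj(p,T(Co,v[0],v[1],0,v[2]))-Cp).ravel()
fa=lambda v:(proj(p,T(Ao,v[0],v[1],v[2],v[3]))-Ap).ravel()
c=least_squares(fc,[618,290,0],x_scale=[1,1,.02]); a=least_squares(fa,[618,290,50,0],x_scale=[1,1,1,.02])
print("cradle",c.x[:2].round(2),np.degrees(c.x[2]).round(2),np.abs(c.fun).max().round(2)); print("adapter",a.x[:3].round(2),np.degrees(a.x[3]).round(2),np.abs(a.fun).max().round(2))
E
python3 rel.py
```

```text
cradle [617.85 290.4 ] 0.17 1.11
adapter [620.1 291.8  50.6] 0.2 0.37
```

Request:
drive_tool(deltas=[{"xyz": [-0.0022, 0.0014, 0.01], "twist": [0, 0, 0], "claw": 0.01}, {"xyz": [0, 0, 0.008], "twist": [0, 0, 0], "claw": 0.01}, {"xyz": [0, 0, 0.006], "twist": [0, 0, 0], "claw": 0.01}, {"xyz": [0, 0, 0], "twist": [0, 0, 0], "claw": 0.01}, {"xyz": [0, 0, 0], "twist": [0, 0, 0], "claw": 0.01}, {"xyz": [0, 0, 0], "twist": [0, 0, 0], "claw": 0.01}])

```text
t: 13.3
eef_pos: [620.4, 289.8, 45.6]
tool_rot: [[1.0, 0.002, 0.0], [0.002, -1.0, 0.0], [0.0, -0.0, -1.0]]
force: [-0.2, 0.3, -2.6]
opening: 29.8
finger_force: 30.0
```

```bash
python3 - <<'E'
from h import *
import pickle
p=eyes.capture("wrist"); q=eyes.capture("side"); pickle.dump((p,None,q),open("n.pkl","wb"))
s=sensors.sense(); e=np.array(s["eef_pos"]); print(s["t"],e.round(1),s["force"],np.array(s["tool_rot"])[:,2].round(4))
g=lambda im:cv2.resize(im,None,fx=4,fy=4,interpolation=cv2.INTER_CUBIC)
a=g(p["pixels"][110:235,240:390]); c=proj(q,[618,290,30])[0]; l,tp=int(c[0]-25),int(c[1]-60)
b=cv2.resize(q["pixels"][tp:tp+125,l:l+50],(200,500),interpolation=cv2.INTER_CUBIC)
cv2.imwrite("pics/near2.png",np.hstack([a,b])[:,:,::-1]); print(l,tp)
E
```

```text
13.4 [620.5 289.8  45.9] [ 0.01752006 -0.41692283 -1.86731539] [ 7.e-04  2.e-04 -1.e+00]
185 288
```

View pics/near2.png

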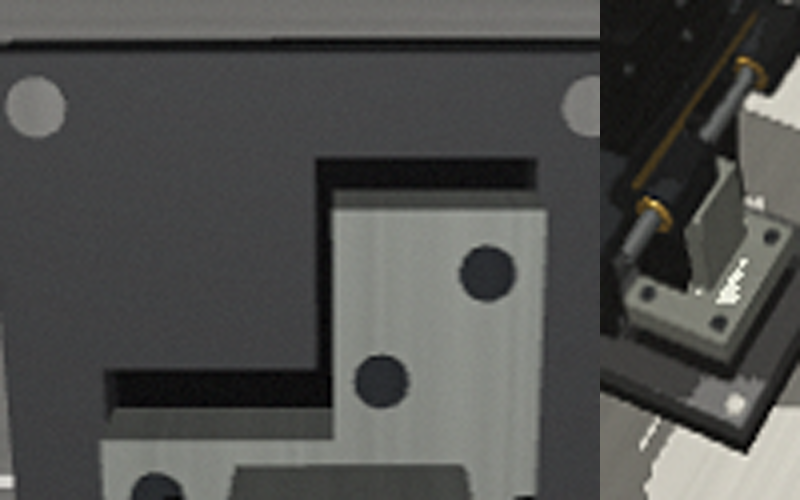

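```bash
sed -i 's/^C=.*/C=[((50,4,18),317,158),((50,-26,18),537,158),((20,34,18),105,371),((20,4,18),317,371)]/; s/^A=.*/A=[((48,2,12),332,209),((48,-24,12),547,209),((18,32,12),101,440),((18,2,12),333,440),((48,2,0),332,189),((18,2,0),333,408),((18,32,0),112,408)]/; s#k=210/560#k=.25#; s/220+(a\[1\]/240+(a[1]/; s/,(a\[2\]+.5)/,110+(a[2]+.5)/' rel.py; cp rel.py rel2.py; python3 rel2.py
```

```text
cradle [617.78 290.36] 0.31 0.57
adapter [617.18 289.99  25.67] 0.24 0.63
```

Request:
drive_tool(deltas=[{"xyz": [0.0006, -0.0004, 0.002], "twist": [0, 0, 0], "claw": 0.01}, {"xyz": [0, 0, 0.003], "twist": [0, 0, 0], "claw": 0.01}, {"xyz": [0, 0, 0.003], "twist": [0, 0, 0], "claw": 0.01}, {"xyz": [0, 0, 0.002], "twist": [0, 0, 0], "claw": 0.01}, {"xyz": [0, 0, 0.002], "twist": [0, 0, 0], "claw": 0.01}, {"xyz": [0, 0, 0], "twist": [0, 0, 0], "claw": 0.01}, {"xyz": [0, 0, 0], "twist": [0, 0, 0], "claw": 0.01}])

```text
t: 14.1
eef_pos: [620.7, 290.1, 33.5]
tool_rot: [[1.0, 0.002, -0.0], [0.002, -1.0, -0.0], [-0.0, 0.0, -1.0]]
force: [0.2, 0.2, -2.4]
opening: 29.5
finger_force: 30.0
```

Request:
drive_tool(deltas=[{"xyz": [0, 0, 0.0015], "twist": [0, 0, 0], "claw": 0.01}, {"xyz": [0, 0, 0.0015], "twist": [0, 0, 0], "claw": 0.01}, {"xyz": [0, 0, 0.001], "twist": [0, 0, 0], "claw": 0.01}, {"xyz": [0, 0, 0], "twist": [0, 0, 0], "claw": 0.01}, {"xyz": [0, 0, 0], "twist": [0, 0, 0], "claw": 0.01}])

```text
t: 14.6
eef_pos: [620.7, 290.1, 29.5]
tool_rot: [[1.0, 0.002, -0.0], [0.002, -1.0, -0.0], [-0.0, 0.0, -1.0]]
force: [-0.3, 0.6, -2.3]
opening: 29.6
finger_force: 30.0
```

Request:
drive_tool(deltas=[{"xyz": [0, 0, 0.0006], "twist": [0, 0, 0], "claw": 0.01}, {"xyz": [0, 0, 0.0006], "twist": [0, 0, 0], "claw": 0.01}, {"xyz": [0, 0, 0.0006], "twist": [0, 0, 0], "claw": 0.01}, {"xyz": [0, 0, 0], "twist": [0, 0, 0], "claw": 0.01}])

```text
t: 15.0
eef_pos: [620.6, 290.1, 27.6]
tool_rot: [[1.0, 0.002, -0.0], [0.002, -1.0, -0.0], [-0.0, 0.0, -1.0]]
force: [0.6, -0.2, -2.8]
opening: 30.0
finger_force: 30.0
```

Still hanging free, since force z is about −2.5. The floor should be within 1–2 mm.

Request:
drive_tool(deltas=[{"xyz": [0, 0, 0.0005], "twist": [0, 0, 0], "claw": 0.01}, {"xyz": [0, 0, 0.0005], "twist": [0, 0, 0], "claw": 0.01}, {"xyz": [0, 0, 0], "twist": [0, 0, 0], "claw": 0.01}])

```text
t: 15.3
eef_pos: [620.7, 290.1, 27.6]
tool_rot: [[1.0, 0.002, 0.0], [0.002, -1.0, -0.0], [0.0, 0.0, -1.0]]
force: [-3.4, -1.3, 3.5]
opening: 29.6
finger_force: 30.0
```

Request:
drive_tool(deltas=[{"xyz": [0, 0, 0], "twist": [0, 0, 0], "claw": 0.03}, {"xyz": [0, 0, 0], "twist": [0, 0, 0], "claw": 0.04}, {"xyz": [0, 0, 0], "twist": [0, 0, 0], "claw": 0.06}, {"xyz": [0, 0, 0], "twist": [0, 0, 0], "claw": 0.06}, {"xyz": [0, 0, 0], "twist": [0, 0, 0], "claw": 0.06}, {"xyz": [0, 0, 0], "twist": [0, 0, 0], "claw": 0.06}])

```text
t: 15.9
eef_pos: [620.8, 290.1, 26.6]
tool_rot: [[1.0, 0.002, 0.0], [0.002, -1.0, -0.0], [0.0, 0.0, -1.0]]
force: [0.3, -0.6, -0.2]
opening: 57.5
finger_force: 0.0
```

Request:
drive_tool(deltas=[{"xyz": [0, 0, -0.01], "twist": [0, 0, 0], "claw": 0.06}, {"xyz": [0, 0, -0.03], "twist": [0, 0, 0], "claw": 0.06}, {"xyz": [0, 0, -0.04], "twist": [0, 0, 0], "claw": 0.06}, {"xyz": [0, 0, -0.04], "twist": [0, 0, 0], "claw": 0.06}, {"xyz": [0, 0, -0.04], "twist": [0, 0, 0], "claw": 0.06}, {"xyz": [0, 0, -0.03], "twist": [0, 0, 0], "claw": 0.06}, {"xyz": [-0.04, 0, 0], "twist": [0, 0, 0], "claw": 0.06}, {"xyz": [-0.01, 0, 0], "twist": [0, 0, 0], "claw": 0.06}])

```text
t: 16.7
eef_pos: [567.3, 290.1, 218.6]
tool_rot: [[1.0, 0.003, -0.002], [0.003, -1.0, 0.0], [-0.002, -0.0, -1.0]]
force: [0.7, 0.6, -0.3]
opening: 60.2
finger_force: 0.0
```

```bash
python3 - <<'E'
from h import *
p=eyes.capture("wrist"); s=sensors.sense(); print(s["t"],s["eef_pos"],s["opening"])
m=mask(p,"adapter",(620,290),20)
if m is not None:
    for z in (8,13): print(z,m.sum(),fit([(p,m)],ADAPTER,[618,290,0],z))
m=mask(p,"cradle",(625,290),9)
if m is not None: print("cradle",m.sum(),fit([(p,m)],CRADLE,[618,290,0]))
for c in ("side","top"):
    q=eyes.capture(c); m=mask(q,"adapter",(620,290),20)
    if m is not None: print(c,m.sum(),[fit([(q,m)],ADAPTER,[618,290,0],z) for z in (8,13)])
q=eyes.capture("top")
for n in ("test_button_top","test_button"):
    print([(round(d["confidence"],2),d["rect"]) for d in eyes.look_for(n,q)])
E
```

```text
16.75 [566.58712494 290.08155941 217.76350866] 60.233753994004154
8 3617.0 (array([617.3, 289.9]), np.float64(0.54), np.float64(0.041))
13 3617.0 (array([618., 290.]), np.float64(0.69), np.float64(0.063))
cradle 6523.0 (array([618.4, 290.5]), np.float64(0.2), np.float64(0.371))
side 1357.0 [(array([620.8, 285.8]), np.float64(-0.57), np.float64(0.043)), (array([618. , 288.7]), np.float64(-0.31), np.float64(0.053))]
top 100.0 [(array([613.8, 286.5]), np.float64(7.49), np.float64(0.729)), (array([612.1, 286.1]), np.float64(4.26), np.float64(0.73))]
[(0.66, [358.1, 137.9, 10.8, 11.0]), (0.58, [375.4, 200.4, 5.5, 7.1])]
[(0.68, [434.2, 211.2, 13.0, 14.2]), (0.55, [357.1, 138.9, 12.8, 10.1]), (0.4, [372.4, 200.3, 13.1, 7.5]), (0.4, [250.5, 133.2, 10.4, 13.0])]
```

Request:
drive_tool(deltas=[{"xyz": [-0.0097, 0.045, 0], "twist": [0, 0, 0], "claw": 0.0}, {"xyz": [-0.0097, 0.045, 0], "twist": [0, 0, 0], "claw": 0.0}, {"xyz": [-0.0097, 0.045, 0], "twist": [0, 0, 0], "claw": 0.0}, {"xyz": [-0.0097, 0.045, 0], "twist": [0, 0, 0], "claw": 0.0}, {"xyz": [-0.0097, 0.045, 0], "twist": [0, 0, 0], "claw": 0.0}, {"xyz": [-0.0097, 0.045, 0], "twist": [0, 0, 0], "claw": 0.0}, {"xyz": [-0.0097, 0.045, 0], "twist": [0, 0, 0], "claw": 0.0}])

```text
t: 17.9
eef_pos: [503.3, -27.1, 216.8]
tool_rot: [[1.0, 0.002, 0.001], [0.002, -1.0, -0.0], [0.001, 0.0, -1.0]]
force: [1.1, 0.2, -0.3]
opening: 12.1
finger_force: 0.0
```

Request:
drive_tool(deltas=[{"xyz": [-0.0097, 0.045, 0], "twist": [0, 0, 0], "claw": 0.0}, {"xyz": [-0.0097, 0.045, 0], "twist": [0, 0, 0], "claw": 0.0}, {"xyz": [-0.0097, 0.045, 0], "twist": [0, 0, 0], "claw": 0.0}, {"xyz": [-0.0097, 0.045, 0], "twist": [0, 0, 0], "claw": 0.0}, {"xyz": [-0.0097, 0.045, 0], "twist": [0, 0, 0], "claw": 0.0}, {"xyz": [-0.0097, 0.045, 0], "twist": [0, 0, 0], "claw": 0.0}, {"xyz": [-0.0097, 0.045, 0], "twist": [0, 0, 0], "claw": 0.0}, {"xyz": [0, 0, 0], "twist": [0, 0, 0], "claw": 0.0}])

```text
t: 18.7
eef_pos: [435.8, -347.4, 217.0]
tool_rot: [[1.0, -0.004, 0.002], [-0.004, -1.0, -0.005], [0.002, 0.005, -1.0]]
force: [0.3, 1.1, 0.0]
opening: 0.2
finger_force: 0.0
```

```bash
python3 - <<'E'
from h import *
p=eyes.capture("wrist"); s=sensors.sense(); print(s["t"],s["eef_pos"],s["opening"])
hsv=cv2.cvtColor(p["pixels"],cv2.COLOR_RGB2HSV); red=((hsv[...,0]<8)|(hsv[...,0]>172))&(hsv[...,1]>150)&(hsv[...,2]>70)
n,_,st,ce=cv2.connectedComponentsWithStats(red.astype(np.uint8))
for i in range(1,n):
    if st[i,4]>60: print("red",st[i],ce[i].round(1),[at(p,ce[i],z)[:2].round(1) for z in (45,55)],"diam mm@50",np.linalg.norm(at(p,[st[i,0],ce[i][1]],50)-at(p,[st[i,0]+st[i,2],ce[i][1]],50)).round(1))
for d in eyes.spot_point("test_button_top",p): print(d["confidence"],d["at"],at(p,d["at"],50)[:2])
for d in eyes.masks_of("test_button",p): print(d["confidence"],d["rect"],d["mask"].sum())
E
```

```text
18.75 [ 435.72864226 -343.72472572  216.54463779] 0.33116185065338605
red [309  84  31  31 742] [323.8  99.5] [array([ 502.3, -345.6]), array([ 502.8, -345.6])] diam mm@50 27.7
red [ 518  146   45   43 1465] [540.1 167.4] [array([ 438.2, -557.2]), array([ 440.6, -550.9])] diam mm@50 45.5
0.71 [324.6, 100.8] [ 501.37930425 -346.26668513]
0.63 [541.0, 164.6] [ 442.23148202 -554.43438192]
0.77 [308.5, 83.3, 30.5, 35.4] 754
0.61 [510.7, 142.8, 50.7, 48.1] 1677
```

Request:
drive_tool(deltas=[{"xyz": [0.034, 0, 0], "twist": [0, 0, 0], "claw": 0.0}, {"xyz": [0.034, 0.0018, 0.01], "twist": [0, 0, 0], "claw": 0.0}, {"xyz": [0, 0, 0.04], "twist": [0, 0, 0], "claw": 0.0}, {"xyz": [0, 0, 0.04], "twist": [0, 0, 0], "claw": 0.0}, {"xyz": [0, 0, 0.03], "twist": [0, 0, 0], "claw": 0.0}, {"xyz": [0, 0, 0.01], "twist": [0, 0, 0], "claw": 0.0}, {"xyz": [0, 0, 0], "twist": [0, 0, 0], "claw": 0.0}, {"xyz": [0, 0, 0], "twist": [0, 0, 0], "claw": 0.0}])

```text
t: 19.65
eef_pos: [505.2, -341.9, 88.1]
tool_rot: [[1.0, 0.003, 0.002], [0.003, -1.0, -0.001], [0.002, 0.001, -1.0]]
force: [0.8, -0.5, -0.3]
opening: 0.6
finger_force: 0.0
```

```bash
python3 - <<'E'
from h import *
p=eyes.capture("side"); w=eyes.capture("wrist"); s=sensors.sense(); e=np.array(s["eef_pos"]); print(s["t"],e)
print("tip in side",proj(p,e))
def red(p):
    hsv=cv2.cvtColor(p["pixels"],cv2.COLOR_RGB2HSV); r_=((hsv[...,0]<8)|(hsv[...,0]>172))&(hsv[...,1]>150)&(hsv[...,2]>70)
    n,_,st,ce=cv2.connectedComponentsWithStats(r_.astype(np.uint8)); return [(st[i].tolist(),ce[i].round(1).tolist()) for i in range(1,n) if st[i,4]>25]
print(red(p)); print("pred",[proj(p,[503,-345.5,z])[0].round(1).tolist() for z in (42,48,54,60)])
print("wrist",red(w))
E
```

```text
19.75 [ 505.38611028 -342.67249051   88.81088613]
tip in side [[370.81120908 167.26042927]]
[([399, 142, 13, 9, 95], [405.1, 145.8]), ([295, 157, 13, 10, 116], [300.9, 161.6]), ([367, 174, 9, 7, 56], [370.9, 176.9])]
pred [[370.5, 181.5], [370.7, 179.7], [370.9, 177.8], [371.1, 176.0]]
wrist [([310, 206, 46, 41, 1139], [333.2, 224.0])]
```

Request:
drive_tool(deltas=[{"xyz": [-0.0015, 0.0025, 0.015], "twist": [0, 0, 0], "claw": 0.0}, {"xyz": [0, 0, 0.009], "twist": [0, 0, 0], "claw": 0.0}, {"xyz": [0, 0, 0.003], "twist": [0, 0, 0], "claw": 0.0}, {"xyz": [0, 0, 0.002], "twist": [0, 0, 0], "claw": 0.0}, {"xyz": [0, 0, 0.002], "twist": [0, 0, 0], "claw": 0.0}, {"xyz": [0, 0, 0], "twist": [0, 0, 0], "claw": 0.0}])

```text
t: 20.35
eef_pos: [502.2, -344.2, 55.7]
tool_rot: [[1.0, 0.002, -0.001], [0.002, -1.0, 0.001], [-0.001, -0.001, -1.0]]
force: [-1.7, 1.7, 3.6]
opening: 0.3
finger_force: 1.4
```

Request:
drive_tool(deltas=[{"xyz": [0, 0, 0.002], "twist": [0, 0, 0], "claw": 0.0}, {"xyz": [0, 0, 0.002], "twist": [0, 0, 0], "claw": 0.0}, {"xyz": [0, 0, 0], "twist": [0, 0, 0], "claw": 0.0}])

```text
t: 20.65
eef_pos: [502.6, -344.4, 52.4]
tool_rot: [[1.0, 0.002, -0.0], [0.002, -1.0, -0.0], [-0.0, 0.0, -1.0]]
force: [-2.3, 1.4, 6.9]
opening: 0.1
finger_force: 3.4
```

Request:
drive_tool(deltas=[{"xyz": [0, 0, 0.001], "twist": [0, 0, 0], "claw": 0.0}, {"xyz": [0, 0, 0.001], "twist": [0, 0, 0], "claw": 0.0}, {"xyz": [0, 0, 0], "twist": [0, 0, 0], "claw": 0.0}])

```text
t: 20.95
eef_pos: [502.6, -344.4, 52.2]
tool_rot: [[1.0, 0.002, 0.0], [0.002, -1.0, -0.0], [0.0, 0.0, -1.0]]
force: [-4.8, 3.0, 16.5]
opening: 0.3
finger_force: 8.5
```

Request:
drive_tool(deltas=[{"xyz": [0, 0, 0.0005], "twist": [0, 0, 0], "claw": 0.0}, {"xyz": [0, 0, 0], "twist": [0, 0, 0], "claw": 0.0}])

```text
t: 21.15
eef_pos: [502.6, -344.5, 52.2]
tool_rot: [[1.0, 0.002, 0.0], [0.002, -1.0, -0.001], [0.0, 0.001, -1.0]]
force: [-4.8, 3.2, 19.3]
opening: 0.3
finger_force: 9.7
```

Request:
drive_tool(deltas=[{"xyz": [0, 0, -0.002], "twist": [0, 0, 0], "claw": 0.0}, {"xyz": [0, 0, -0.002], "twist": [0, 0, 0], "claw": 0.0}, {"xyz": [0, 0, -0.002], "twist": [0, 0, 0], "claw": 0.0}, {"xyz": [0, 0, 0], "twist": [0, 0, 0], "claw": 0.0}, {"xyz": [0, 0, 0], "twist": [0, 0, 0], "claw": 0.0}])

```text
t: 21.65
eef_pos: [502.8, -344.5, 55.1]
tool_rot: [[1.0, 0.002, 0.0], [0.002, -1.0, -0.0], [0.0, 0.0, -1.0]]
force: [-2.1, 2.0, 3.2]
opening: 0.2
finger_force: 1.6
```

Request:
drive_tool(deltas=[{"xyz": [0, 0, -0.001], "twist": [0, 0, 0], "claw": 0.0}, {"xyz": [0, 0, -0.001], "twist": [0, 0, 0], "claw": 0.0}, {"xyz": [0, 0, 0], "twist": [0, 0, 0], "claw": 0.0}, {"xyz": [0, 0, 0], "twist": [0, 0, 0], "claw": 0.0}])

```text
t: 22.05
eef_pos: [502.8, -344.6, 57.2]
tool_rot: [[1.0, 0.002, 0.0], [0.002, -1.0, -0.0], [0.0, 0.0, -1.0]]
force: [-0.3, 1.0, 2.2]
opening: 0.5
finger_force: 1.0
```

The spring force extrapolates to about 5 N at 52.2 mm, where the hard stop is, so the button was fully down. Retreating now.

Request:
drive_tool(deltas=[{"xyz": [0, 0, -0.01], "twist": [0, 0, 0], "claw": 0.0}, {"xyz": [0, 0, -0.04], "twist": [0, 0, 0], "claw": 0.0}, {"xyz": [0, 0, -0.04], "twist": [0, 0, 0], "claw": 0.0}, {"xyz": [0, 0, -0.04], "twist": [0, 0, 0], "claw": 0.0}, {"xyz": [0, 0, -0.03], "twist": [0, 0, 0], "claw": 0.0}, {"xyz": [0, 0, 0], "twist": [0, 0, 0], "claw": 0.0}, {"xyz": [0, 0, 0], "twist": [0, 0, 0], "claw": 0.0}])

```text
t: 22.75
eef_pos: [503.0, -344.6, 218.3]
tool_rot: [[1.0, 0.002, 0.002], [0.002, -1.0, -0.002], [0.002, 0.002, -1.0]]
force: [-0.7, 0.0, -0.6]
opening: 0.5
finger_force: 0.0
```

```bash
python3 - <<'E'
from h import *
s=sensors.sense(); print(s["t"],s["eef_pos"],s["force"])
q=eyes.capture("side"); m=mask(q,"adapter",(620,290),20)
print([fit([(q,m)],ADAPTER,[618,290,0],z) for z in (8,13)] if m is not None else None)
for n in ("remote","coupler","tin"): print(n,[(round(d["confidence"],2),at(q,d["at"],0)[:2].round(1)) for d in eyes.spot_point(n,q)][:2])
print(r.close_job())
E
```

```text
22.75 [ 502.96165779 -344.60989003  218.25139813] [-0.72549136  0.04190393 -0.63504553]
[(array([621.4, 285.5]), np.float64(-0.51), np.float64(0.075)), (array([619.2, 288.5]), np.float64(-0.85), np.float64(0.089))]
remote [(0.71, array([ 767.1, -154.7]))]
coupler [(0.82, array([748.5,  44.4]))]
tin [(0.86, array([377.4, 119.4])), (0.68, array([ 516.4, -430.8]))]
the job is handed in; nothing more can be done
None
```

The adapter is home in the matching cradle and released, the red button on the smallest panel was then pressed fully and sprang back, and the job was handed in at 22.8 s; no verdict was returned.

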